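Change over the candles in the two-section dish

ROBOT

A 7-joint arm with a two-finger parallel gripper is mounted at the origin on the work surface. World frame = base frame: x ahead of the robot, y to its left, z up, the work surface at z = 0. Lengths are in mm, angles in rad, forces in N, time in s.
With the tool pointing down it reaches from about 350 to 900 mm from the base axis. Payload 8.1 kg.
Tool frame: the origin (TCP) lies midway between the tips of the shut fingers; the grasp point (between the pads) lies behind it (bot.grasp_offset is the z of the grasp point in the tool frame, in mm); z points along the fingers, y is the line along which they close (so a half turn about z gives the same grasp; the last joint's range is limited). The gripper opens to 92 mm and grips with 3 to 60 N. Pads are 19 mm wide; open, the fingers measure 130 mm over their backs; the gripper's body (75 mm by 190 mm) begins 47 mm behind the grasp point.
Start: joints at [-1.324, 0.434, 0.025, 1.573, -0.012, 1.134, -0.075], TCP at [214.221, 587.155, 226.742] pointing down, gripper open.
Joint ranges: [-2.62, 2.62], [-0.44, 2.09], [-1.27, 1.32], [0.08, 2.57], [-1.32, 4.46], [0.12, 2], [-2.74, 2.74]. Speed limits (rad/s): [2.22, 2.22, 3.01, 3.01, 3.14, 3.14, 3.14].

INTERFACE

Orientations are given as a unit quaternion [x, y, z, w].
In Python, from workcell import bot, imaging, order gives the robot as it stands.
- The arm moves only by the shell command python3 -m crank 'ROWS'. ROWS is JSON, a list of rows, each a list of 7 numbers: the gripper's target within -1 to 1 (shut at 1, half-way at 0, fully open at -1), then the shift along the tool's x, y, z in m, then the turn, a rotation vector about the tool's x, y, z in degrees. In form: [[gripper, tx, ty, tz, ax, ay, az], ...]. A call has 1 to 10 rows; each row is the pose to reach, as a shift and turn from the pose commanded when the call began, along the tool's axes at that moment; what a row does not reach only later rows make up. A row lasts 1/12 s, in which the tool goes at most 41.7 mm and 7.16 degrees, less where a joint would pass 70% of its speed; a pose out of reach is approached as far as the arm can. A call with a gripper value outside its range is refused whole. The fingers move at their own pace and stop on an object; the grip force is fixed at half the most. Time passes only in rows, so rows that repeat a pose let the fingers close. It gives the time, the measured TCP pose, the force, the opening and the grip force at its end, in the units of the state.
- bot.get_obs(): the state, without advancing time (a new reading comes with each control period).
- imaging.snapshot(name): name is "side" or "top" or "wrist"; returns the picture (420x560x3 uint8, red, green, blue); there is no depth.
- imaging.calibration(name): a dict with "fx", "fy", "cx", "cy" (pixels), "rvec" (rotation vector, rad) and "tvec" (3), from world to camera coordinates, as OpenCV has them; the wrist camera has in their place "tool_from_camera" (4x4, takes a point from camera to tool coordinates, whose origin is the TCP and whose axes are the flange's). Camera axes: x right, y down, z forward; pixel columns grow to the right and rows downward; lengths in mm; the calibration is good to about 2 mm. A picture is of the moment at which its call begins: read the wrist's pose just before it. calibration takes no time and is no camera call.
- order.finish_job(): hands the job in; it is judged then, once.
The state is a dict: "clock": time; "joint_positions": joint angles; "dq": joint speeds; "effort": joint torques, N m; "eef_pos": TCP position; "eef_rot": TCP orientation; "contact_force": force on the tool from outside, world axes, zero at the start; "torque": the same for the moment, N m; "opening": finger opening in mm; "gripper_force": force on a finger pad.
Only numpy, scipy, OpenCV 4.12 (cv2) and the standard library are available. Lean on these libraries where they do the work, as an engineer would, in place of code of your own. Each camera call takes 0.05 s, during which the arm holds its last target. There are 200 camera calls.

TASK

Swap the burnt candles for new ones: open the wooden box's lid right back onto its stop, then pick up the two-section dish with the round candle stubs still in it and tip it so that all the stubs roll out of its wide section into the box while both tea lights stay in the narrow section. Set the dish back upright in the middle of its round mat and put every new square candle from the shelf in the emptied wide section, and shut the lid of the box again. Keep tea lights out of the box and do not disturb the balloon pump or the glass votive.

Things in the scene. Friction and masses are not known exactly. Their poses are not given: they have to be found in the camera images.
- mat: round cork mat lying fixed on the shelf, 260 mm across, 4 mm thick, the dish stands on it at the start; origin at the centre of its underside (on the shelf board).
- dish: grey plastic two-section dish, 158 mm long (its x), 176 mm across (its y), about 0.3 kg; yaw varies widely. Origin on its underside below the middle of the divider, z up. The divider runs along x at y = 0, 8 mm thick, top 36 mm above the underside. Floors 6 mm thick. End walls at x = -77 and 77 mm, 4 mm thick, tops 14 mm above the underside (sloping up beside the ramp).
- dish_handle (a point): point to grip on the handle tab, 66 mm above the underside of the dish: an upright tab on the middle of the divider, 60 mm long along the dish x, 10 mm thick in y, top 84 mm above the underside; grip it across its 10 mm from above.
- dish_lip (a point): middle of the pouring lip of the wide section: y = 112, z = 18 mm in the dish frame. The wide section, on the +y side, has a flat floor from y = 4 to 82 mm, then instead of a wall a ramp rising at 22 degrees to this lip. Tipped about the dish x with this side down, round stubs begin to roll out at about 25 degrees and are out by 45 to 50.
- dish_narrow (a point): centre of the floor of the narrow section, y = -32, z = 6 mm in the dish frame: floor from y = -4 to -59 mm, then an upright wall 28 mm high. When the dish is tipped to 50 degrees with the wide side down, the tea lights in here lean on the divider and stay.
- box: wooden box, fixed, 180 mm (x) by 190 mm (y) outside, 90 mm high, walls and floor 8 mm; origin at the centre of its underside, its front (handle side) is its -x side. Its hinged lid is closed at the start.
- lid (a joint): angle of the wooden lid in rad: 0 closed, grows as the front rises, 1.8 on its stop (leaning back past vertical). A free hinge: below about 1.5 rad the lid falls shut, beyond about 1.65 it falls back onto its stop. Lid 180 x 190 x 10 mm, 0.22 kg.
- lid_hinge (a point): middle of the hinge line, on the far (+x) top rim of the box, 90 mm above the shelf; the axis runs along the y axis of the box.
- lid_handle (a point): centre of the lid handle: a round wooden bar 16 mm in diameter and 44 mm long, along the y axis of the box, standing 30 mm out from the front edge of the lid on a neck 20 mm wide; 210 mm from the hinge and, when closed, 95 mm above the shelf. Pinched by its two ends from above it turns between the fingers as the lid rises.
- stub0: round candle stub, ivory wax, solid cylinder 24 mm in diameter and 60 mm long, about 25 g, lying in the wide section of the dish with its length along the divider and free to roll; origin at its centre, x along its length. One to three stubs are there from start to start (None = absent).
- stub1: round candle stub, ivory wax, solid cylinder 24 mm in diameter and 60 mm long, about 25 g, lying in the wide section of the dish with its length along the divider and free to roll; origin at its centre, x along its length. One to three stubs are there from start to start (None = absent).
- stub2: round candle stub, ivory wax, solid cylinder 24 mm in diameter and 60 mm long, about 25 g, lying in the wide section of the dish with its length along the divider and free to roll; origin at its centre, x along its length. One to three stubs are there from start to start (None = absent).
- tealight0: tea light in an aluminium cup, cylinder 46 mm in diameter and 22 mm high, about 30 g, standing in the narrow section of the dish, where it must stay; origin at the centre of its underside, z up.
- tealight1: tea light in an aluminium cup, cylinder 46 mm in diameter and 22 mm high, about 30 g, standing in the narrow section of the dish, where it must stay; origin at the centre of its underside, z up.
- candle0: new square candle, ivory wax, 66 x 22 x 22 mm bar, about 40 g, lying on one of its long faces on the shelf, to the right of the dish (2 or 3 are there from start to start; None = absent); origin at its centre, x along its 66 mm length (a 10 mm thread of wick stands out at +x).
- candle1: new square candle, ivory wax, 66 x 22 x 22 mm bar, about 40 g, lying on one of its long faces on the shelf, to the right of the dish (2 or 3 are there from start to start; None = absent); origin at its centre, x along its 66 mm length (a 10 mm thread of wick stands out at +x).
- candle2: new square candle, ivory wax, 66 x 22 x 22 mm bar, about 40 g, lying on one of its long faces on the shelf, to the right of the dish (2 or 3 are there from start to start; None = absent); origin at its centre, x along its 66 mm length (a 10 mm thread of wick stands out at +x).
- pump: bystander: orange plastic balloon pump lying down, barrel 48 mm across, about 270 mm long over all, loose; origin at the centre of its barrel, x along it.
- votive: bystander: smoked glass votive cup, 74 mm across, 70 mm high, loose; origin at the centre of its underside.
Not all that is in view belongs to the job. What is shaped like the candle1 but green or pink is not meant.

How it is judged:
By the outcome, as a careful person would: the job done as asked, in the order asked, and still so for the second after the job is handed in, with the robot touching nothing.
Of stub0, stub1, stub2 only 1 to 3 are there at a start; the rules pass over those that are not, and their reading is None.
Of candle0, candle1, candle2 only 2 to 3 are there at a start; the rules pass over those that are not, and their reading is None.
At some moment in a run one of candle0, candle1, candle2 may be knocked a few centimetres aside while the robot is not near it.
It also fails if it takes over 200 s, if anything falls off the work surface, if the arm or the gripper's body presses on something with over 40 N, if the wrist force passes 120 N, or if a joint passes its speed limit or range.

## Working session

There is one attempt and no reset: what is moved stays moved. The work goes in short steps, Python scripts to look and compute and a shell command to move; the robot and the scene stay as the last step left them, time stands still between calls to the robot, and variables do not carry over. Pictures are saved under pics/ and viewed, at most 14 in all, crops included, and the job is handed in when it is done.

```bash
ls; mkdir -p pics; python3 - <<'E'
from workcell import bot, imaging, order
import cv2
for n in ["top","side"]:
    cv2.imwrite(f"pics/{n}0.png", imaging.snapshot(n)[...,::-1])
    print(n, imaging.calibration(n))
print(imaging.calibration("wrist"), bot.grasp_offset)
print(bot.get_obs())
E
```

```text
pics
top {'fx': 391.53450946820413, 'fy': 391.53450946820413, 'cx': 275.68914299531565, 'cy': 211.37612087919177, 'rvec': array([ 2.13763127, -2.10912119,  0.18937888]), 'tvec': array([-105.36064167,  535.31640414,  875.73710883])}
side {'fx': 398.44653947253835, 'fy': 398.44653947253835, 'cx': 280.8359379814322, 'cy': 213.7107615191466, 'rvec': array([ 2.23356968, -0.57161863,  0.23533385]), 'tvec': array([-524.39289541,  174.3832475 ,  831.31029971])}
{'fx': 343.1831440715822, 'fy': 343.1831440715822, 'cx': 272.90774004861834, 'cy': 212.5543072275027, 'tool_from_camera': array([[ 1.35585436e-03, -9.53641967e-01, -3.00940459e-01,
         8.13358217e+01],
       [ 9.99999058e-01,  1.22836444e-03,  6.12856115e-04,
        -1.20565169e+00],
       [-2.14780753e-04, -3.00941006e-01,  9.53642734e-01,
        -1.56299983e+02],
       [ 0.00000000e+00,  0.00000000e+00,  0.00000000e+00,
         1.00000000e+00]])} -18.8
{'clock': 0.1, 'joint_positions': array([-1.32361914,  0.43513278,  0.02499475,  1.57395544, -0.01159492,
        1.13399767, -0.07512235]), 'dq': array([ 0.00046613, -0.00065532,  0.00015285, -0.00456509,  0.00031102,
        0.0012527 ,  0.00083412]), 'effort': array([ 3.07744827e-03, -6.69124174e+01,  9.87602770e-01, -3.15142500e+01,
       -6.05895510e-02,  3.74188379e-02,  2.24315755e-05]), 'eef_pos': array([214.09373545, 586.72973161, 226.05604498]), 'eef_rot': array([ 1.74051699e-01,  9.84736285e-01, -6.72331996e-04, -4.94777922e-05]), 'contact_force': array([ 0.66581389,  0.599089  , -0.54404966]), 'torque': array([-0.04432355, -0.01172452,  0.03461938]), 'gripper_force': 0.0, 'opening': 91.82467770596189}
```

View pics/top0.png

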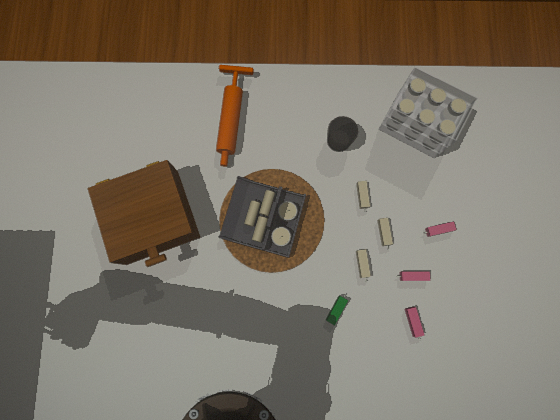

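View pics/side0.png

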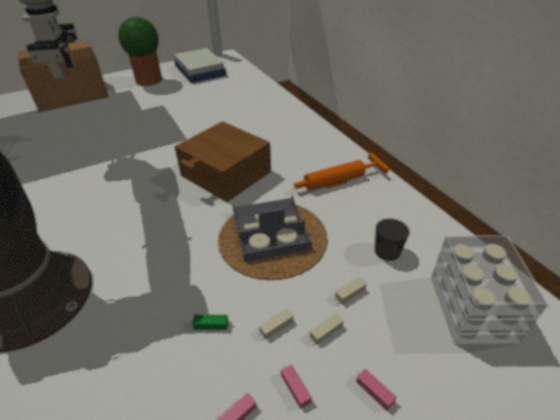

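The top view shows the wooden box at (143,213) with its handle at (155,255). The dish is at (265,217), with three stubs on its left, box-facing side and two tea lights at (289,211) and (281,237). The candidates for the new candles are the ivory bars at (364,194), (386,232) and (364,263). The lookalikes are the green bar (338,309), the pink bars (441,228), (415,275) and (415,321), and the rack tea lights (430,110). I choose the three ivory bars and will check them in a close crop.

```bash
cat > h.py <<'E'
import numpy as np, cv2
from scipy.spatial.transform import Rotation as R
from workcell import bot, imaging, order
def cam(name, o=None):
    c=imaging.calibration(name)
    if name=="wrist":
        o=o or bot.get_obs(); T=c["tool_from_camera"]; Q=R.from_quat(o["eef_rot"]).as_matrix()
        return c, Q@T[:3,:3], o["eef_pos"]+Q@T[:3,3]
    M=cv2.Rodrigues(c["rvec"])[0]; return c, M.T, -M.T@c["tvec"]
def world(name, px, z, o=None):
    c,A,p=cam(name,o); px=np.atleast_2d(px).astype(float)
    d=np.c_[(px[:,0]-c["cx"])/c["fx"],(px[:,1]-c["cy"])/c["fy"],np.ones(len(px))]@A.T
    return p+d*((z-p[2])/d[:,2])[:,None]
def pix(name,P,o=None):
    c,A,p=cam(name,o); q=(np.atleast_2d(P)-p)@A; return np.c_[c["fx"]*q[:,0]/q[:,2]+c["cx"],c["fy"]*q[:,1]/q[:,2]+c["cy"]]
def bars(im, name, z, o=None, amin=150):
    "ivory bars: centre and long axis yaw on plane z"
    hsv=cv2.cvtColor(im,cv2.COLOR_RGB2HSV); m=cv2.inRange(hsv,(18,35,110),(38,120,255))
    m=cv2.morphologyEx(m,cv2.MORPH_OPEN,np.ones((3,3)))
    out=[]
    for c in cv2.findContours(m,cv2.RETR_EXTERNAL,cv2.CHAIN_APPROX_NONE)[0]:
        if cv2.contourArea(c)<amin: continue
        w=world(name,c[:,0],z,o)[:,:2].astype(np.float32); (x,y),(a,b),t=cv2.minAreaRect(w)
        if a<b: a,b,t=b,a,t+90
        M=cv2.moments(c); out.append((np.round([M['m10']/M['m00'],M['m01']/M['m00']]),np.round([x,y]),np.round([a,b]),round((t+90)%180-90)))
    return out
def goto(P, yaw=None, o=None):
    """tool shift (m) for TCP target P, and z turn (deg) making tool y point to world yaw (mod 180)"""
    o=o or bot.get_obs(); Q=R.from_quat(o["eef_rot"]).as_matrix()
    s=Q.T@(np.array(P)-o["eef_pos"])/1000
    a=None
    if yaw is not None:
        v=Q.T@np.array([np.cos(np.radians(yaw)),np.sin(np.radians(yaw)),0]); a=np.degrees(np.arctan2(v[1],v[0]))-90; a=round((a+90)%180-90,1)
    print("shift",np.round(s,3),"az",a,"q7",o["joint_positions"][6].round(2))
E
python3 - <<'E'
from h import *
im=cv2.imread("pics/top0.png")[...,::-1].copy()
for b in bars(im,"top",15): print(*b)
hsv=cv2.cvtColor(im,cv2.COLOR_RGB2HSV)
print([hsv[y,x] for x,y in [(364,194),(143,213),(265,260),(240,220),(229,115)]])
m=cv2.inRange(hsv,(8,120,90),(25,255,200)); 
for c in cv2.findContours(m,cv2.RETR_EXTERNAL,cv2.CHAIN_APPROX_NONE)[0]:
    if cv2.contourArea(c)>800: print(cv2.boundingRect(c), cv2.contourArea(c), cv2.minEnclosingCircle(c))
cv2.imwrite("pics/topcrop.png",cv2.resize(im[140:340,60:326],None,fx=3,fy=3,interpolation=cv2.INTER_CUBIC)[...,::-1])
E
```

```text
[363. 263.] [ 420. -309.] [65. 21.] 8
[281. 236.] [ 483. -112.] [39. 39.] 1
[386. 231.] [ 498. -365.] [65. 22.] 8
[259. 228.] [501. -58.] [59. 20.] -16
[251. 212.] [540. -38.] [60. 19.] -15
[266. 202.] [567. -74.] [60. 20.] -15
[364. 194.] [ 591. -314.] [65. 22.] 6
[array([ 21,  57, 157], dtype=uint8), array([ 16, 177,  88], dtype=uint8), array([ 15, 131, 109], dtype=uint8), array([ 0,  7, 75], dtype=uint8), array([ 13, 228, 159], dtype=uint8)]
(224, 169, 100, 103) 2962.5 ((271.7012634277344, 220.30972290039062), 51.73548889160156)
(88, 160, 103, 102) 6305.0 ((138.0, 210.5), 57.743064880371094)
(216, 65, 37, 101) 1318.5 ((231.35336303710938, 114.77293395996094), 51.283138275146484)
(466, 1, 25, 65) 979.0 ((479.0, 33.8203125), 33.063262939453125)
(394, 1, 41, 64) 1162.0 ((415.0, 33.33333206176758), 36.07563781738281)
(259, 0, 101, 65) 4126.5 ((310.0, 31.782258987426758), 57.568424224853516)
(174, 0, 58, 63) 2362.0 ((202.0, 30.5), 41.403602600097656)
(136, 0, 36, 62) 1016.0 ((153.5, 31.991804122924805), 33.372623443603516)
(74, 0, 29, 62) 884.5 ((89.0, 29.5), 32.23749923706055)
```

View pics/topcrop.png

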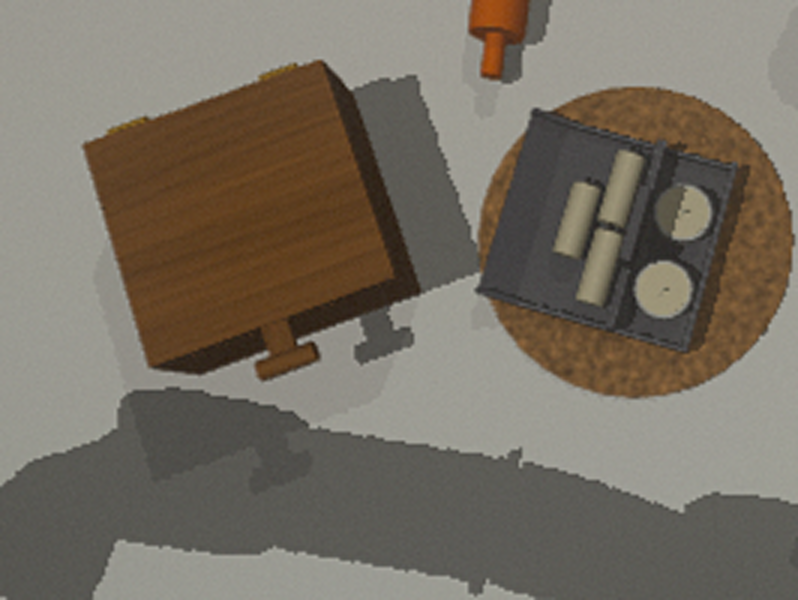

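The crop shows the lid corners at (84,144), (322,61), (393,278) and (150,367), and the handle at (289,361). The dish lip corners are at (537,110) and (480,290), and the narrow-side corners at (747,168) and (690,350). The wide side faces the box.

```bash
python3 - <<'E'
from h import *
f=lambda p:np.array(p)/3+[60,140]-[1/3,1/3]
lid=world("top",f([(84,144),(322,61),(393,278),(150,367)]),100)[:,:2]
print("lid",lid.round(),"c",lid.mean(0).round(), [np.linalg.norm(lid[i]-lid[i-1]).round() for i in range(4)], [np.degrees(np.arctan2(*(lid[i]-lid[i-1])[::-1])).round(1) for i in range(4)])
print("handle",world("top",f((289,361)),97).round())
lip=world("top",f([(537,110),(480,290)]),22)[:,:2]; nar=world("top",f([(747,168),(690,350)]),32)[:,:2]
print(lip.round(),nar.round(), np.linalg.norm(lip[0]-lip[1]), np.degrees(np.arctan2(*(lip[0]-lip[1])[::-1])),np.degrees(np.arctan2(*(nar[0]-nar[1])[::-1])))
print("mat",world("top",[271.7,220.3],4).round(), "cands stubs z")
u=(lip.mean(0)-nar.mean(0)); L=np.linalg.norm(u); u/=L; print("dish y dir",u,L, "origin est",(lip.mean(0)-u*112).round(), (nar.mean(0)+u*62).round())
im=cv2.imread("pics/top0.png")
cv2.imwrite("pics/cand.png",cv2.resize(im[170:345,320:470],None,fx=3,fy=3,interpolation=cv2.INTER_CUBIC))
E
```

```text
lid [[576. 327.]
 [643. 152.]
 [478.  89.]
 [410. 262.]] c [527. 207.] [np.float64(178.0), np.float64(188.0), np.float64(177.0), np.float64(186.0)] [np.float64(21.4), np.float64(-69.0), np.float64(-159.2), np.float64(111.3)]
handle [[416. 162.  97.]]
[[629.  -5.]
 [479.  36.]] [[ 580. -177.]
 [ 433. -132.]] 155.23801556013782 -15.34318642791729 -17.007097792788755
mat [[522. -88.   4.]] cands stubs z
dish y dir [0.26962365 0.96296578] 176.7881870574942 origin est [524. -93.] [523. -95.]
```

View pics/cand.png

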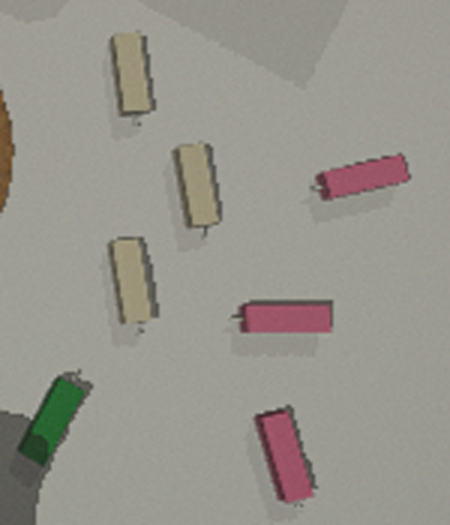

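The crop confirms that the three ivory bars have wicks and square sides, and that the green and pink ones are separate. Next I go above the lid handle.

```bash
python3 - <<'E'
from h import *
goto([416,163,190],111)
E
```

```text
shift [-0.335 -0.329  0.037] az -41.0 q7 -0.08
```

```bash
python3 -m crank '[[-1,-0.03,-0.03,0,0,0,-4],[-1,-0.055,-0.055,0,0,0,-8],[-1,-0.085,-0.085,0.004,0,0,-12],[-1,-0.11,-0.11,0.008,0,0,-16],[-1,-0.14,-0.14,0.012,0,0,-20],[-1,-0.17,-0.165,0.016,0,0,-24],[-1,-0.195,-0.19,0.02,0,0,-28],[-1,-0.225,-0.22,0.025,0,0,-32],[-1,-0.25,-0.245,0.03,0,0,-36],[-1,-0.275,-0.27,0.037,0,0,-41]]'
python3 - <<'E'
from h import *
goto([416,163,190],111)
E
```

```text
clock: 0.93
eef_pos: [380.5, 237.1, 189.7]
eef_rot: [-0.183, 0.983, 0.0, 0.0]
contact_force: [0.8, 0.0, -0.7]
opening: 91.9
gripper_force: 0.0
shift [-0.006 -0.082 -0.   ] az 0.1 q7 1.27
```

```bash
python3 -m crank '[[-1,-0.003,-0.025,0,0,0,0],[-1,-0.006,-0.05,0,0,0,0],[-1,-0.006,-0.075,0,0,0,0],[-1,-0.006,-0.082,0,0,0,0],[-1,-0.006,-0.082,0,0,0,0]]'
python3 - <<'E'
from h import *
o=bot.get_obs(); im=imaging.snapshot("wrist"); cv2.imwrite("pics/w1.png",im[...,::-1])
print(o["eef_pos"],pix("wrist",[[416,163,97]],o))
E
```

```text
clock: 1.35
eef_pos: [415.4, 162.7, 189.6]
eef_rot: [-0.18, 0.984, -0.0, -0.0]
contact_force: [-0.3, -0.1, -1.0]
opening: 91.7
gripper_force: 0.0
[415.39182838 162.6525918  189.57463894] [[274.43988394 218.04035362]]
```

View pics/w1.png

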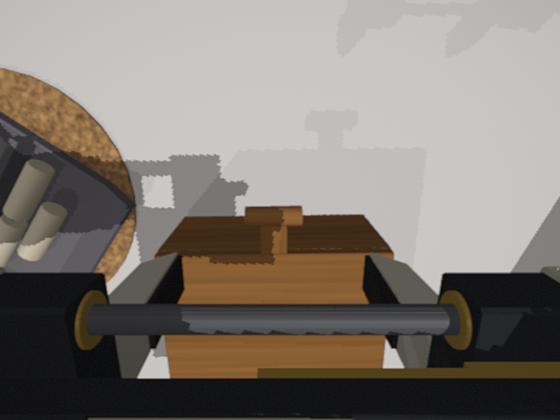

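The wrist view shows the handle bar at about (273,216), where I predicted it, so I descend and pinch.

```bash
python3 -m crank '[[-1,0,0,0.025,0,0,0],[-1,0,0,0.05,0,0,0],[-1,0,0,0.075,0,0,0],[-1,0,0,0.1,0,0,0],[-1,0,0,0.113,0,0,0],[-1,0,0,0.113,0,0,0]]'
python3 -m crank '[[1,0,0,0,0,0,0],[1,0,0,0,0,0,0],[1,0,0,0,0,0,0],[1,0,0,0,0,0,0],[1,0,0,0,0,0,0],[1,0,0,0,0,0,0],[1,0,0,0,0,0,0],[1,0,0,0,0,0,0]]'
```

```text
clock: 1.9
eef_pos: [412.5, 165.7, 74.3]
eef_rot: [-0.183, 0.983, -0.0, -0.002]
contact_force: [-0.1, -0.0, 0.9]
opening: 92.0
gripper_force: 0.0
clock: 2.57
eef_pos: [415.7, 163.1, 76.9]
eef_rot: [-0.181, 0.983, -0.001, 0.0]
contact_force: [4.1, -6.1, 2.5]
opening: 43.9
gripper_force: 30.1
```

```bash
python3 -m crank '[[1,-0.001,0,-0.018,0,0,0],[1,-0.004,0,-0.036,0,0,0],[1,-0.008,0,-0.054,0,0,0],[1,-0.014,0,-0.0715,0,0,0],[1,-0.022,0,-0.088,0,0,0],[1,-0.031,0,-0.104,0,0,0],[1,-0.041,0,-0.1195,0,0,0],[1,-0.052,0,-0.134,0,0,0],[1,-0.065,0,-0.147,0,0,0],[1,-0.079,0,-0.159,0,0,0]]'
python3 -m crank '[[1,-0.015,0,-0.011,0,0,0],[1,-0.0305,0,-0.020,0,0,0],[1,-0.047,0,-0.028,0,0,0],[1,-0.064,0,-0.035,0,0,0],[1,-0.0815,0,-0.040,0,0,0],[1,-0.0995,0,-0.0435,0,0,0],[1,-0.118,0,-0.0455,0,0,0],[1,-0.136,0,-0.046,0,0,0],[1,-0.1545,0,-0.0445,0,0,0],[1,-0.1725,0,-0.042,0,0,0]]'
python3 -m crank '[[1,-0.006,0,0.001,0,0,0],[1,-0.006,0,0.001,0,0,0],[1,-0.006,0,0.001,0,0,0]]'
```

```text
clock: 3.4
eef_pos: [488.6, 191.7, 236.2]
eef_rot: [-0.181, 0.983, -0.001, -0.001]
contact_force: [2.5, -1.9, -3.8]
opening: 43.8
gripper_force: 30.0
clock: 4.23
eef_pos: [650.6, 255.4, 278.4]
eef_rot: [-0.182, 0.983, 0.0, 0.0]
contact_force: [-1.3, 1.5, 1.8]
opening: 43.6
gripper_force: 30.0
clock: 4.48
eef_pos: [656.1, 257.6, 277.1]
eef_rot: [-0.182, 0.983, 0.0, 0.001]
contact_force: [0.3, 1.5, 4.8]
opening: 43.6
gripper_force: 30.0
```

```bash
python3 -m crank '[[-1,0,0,0,0,0,0],[-1,0,0,0,0,0,0],[-1,0,0,0,0,0,0],[-1,0,0,0,0,0,0],[-1,0,0,0,0,0,0],[-1,0,0,-0.02,0,0,0],[-1,0,0,-0.04,0,0,0],[-1,0,0,-0.07,0,0,0],[-1,0,0,-0.07,0,0,0]]'
python3 - <<'E'
from h import *
goto([523,-92,250],74)
cv2.imwrite("pics/side1.png",imaging.snapshot("side")[...,::-1])
E
```

```text
clock: 5.23
eef_pos: [657.0, 257.3, 352.9]
eef_rot: [-0.182, 0.983, 0.001, 0.004]
contact_force: [-0.0, 0.7, 0.5]
opening: 91.6
gripper_force: 0.0
shift [ 0.251 -0.278  0.101] az 36.9 q7 1.54
```

View pics/side1.png

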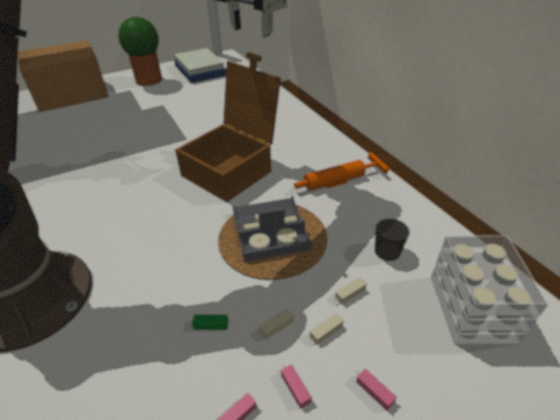

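The lid stands open, leaning back on its stop, with its handle at (254,62). I go above the dish tab.

```bash
python3 -m crank '[[-1,0.025,-0.028,0.0,0,0,4],[-1,0.05,-0.056,0.0,0,0,8],[-1,0.075,-0.083,0.01,0,0,12],[-1,0.1,-0.11,0.02,0,0,16],[-1,0.125,-0.14,0.03,0,0,20],[-1,0.15,-0.167,0.045,0,0,24],[-1,0.175,-0.194,0.06,0,0,28],[-1,0.2,-0.222,0.075,0,0,32],[-1,0.226,-0.25,0.09,0,0,36],[-1,0.251,-0.278,0.101,0,0,37]]'
python3 -m crank '[[-1,0,0,0.025,0,0,0],[-1,0,0,0.05,0,0,0],[-1,0,0,0.07,0,0,0],[-1,0,0,0.07,0,0,0],[-1,0,0,0.07,0,0,0]]'
python3 - <<'E'
from h import *
o=bot.get_obs(); im=imaging.snapshot("wrist"); cv2.imwrite("pics/w2.png",im[...,::-1])
a=np.radians(-16);c,s=np.cos(a),np.sin(a)
f=lambda x,y,z:[523+c*x-s*y,-92+s*x+c*y,4+z]
print(pix("wrist",[f(30,5,84),f(-30,5,84),f(30,-5,84),f(-30,-5,84),f(79,0,36),f(-79,0,36)],o).round())
goto([523,-92,180],74,o)
E
```

```text
clock: 6.12
eef_pos: [518.4, -93.9, 244.1]
eef_rot: [0.142, 0.99, -0.0, -0.001]
contact_force: [0.8, -0.5, -0.0]
opening: 91.8
gripper_force: 0.0
clock: 6.53
eef_pos: [519.5, -92.4, 175.0]
eef_rot: [0.14, 0.99, -0.0, -0.001]
contact_force: [0.6, -1.0, 0.8]
opening: 91.7
gripper_force: 0.0
[[283. 259.]
 [283. 184.]
 [270. 259.]
 [269. 184.]
 [276. 285.]
 [276. 112.]]
shift [-0.003  0.001 -0.005] az -0.1 q7 1.51
```

View pics/w2.png

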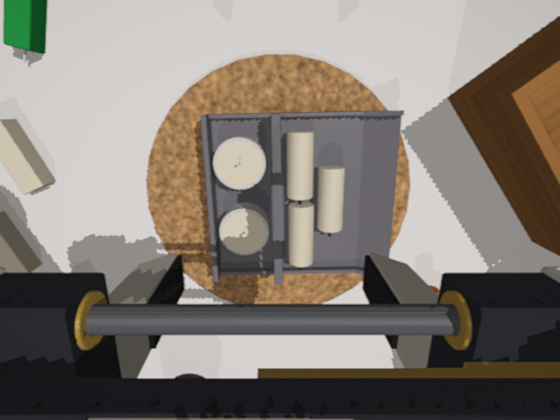

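The wrist view shows the dish divider at u≈277 between v=112 and v=283, as predicted, with three stubs on the box side and the tea lights on the left. I descend, grip and lift slightly.

```bash
python3 -m crank '[[-1,-0.003,0.001,0.025,0,0,0],[-1,-0.003,0.001,0.05,0,0,0],[-1,-0.003,0.001,0.075,0,0,0],[-1,-0.003,0.001,0.1,0,0,0],[-1,-0.003,0.001,0.118,0,0,0],[-1,-0.003,0.001,0.124,0,0,0],[-1,-0.003,0.001,0.124,0,0,0]]'
python3 -m crank '[[1,0,0,0,0,0,0],[1,0,0,0,0,0,0],[1,0,0,0,0,0,0],[1,0,0,0,0,0,0],[1,0,0,0,0,0,0],[1,0,0,0,0,0,0],[1,0,0,0,0,0,0],[1,0,0,0,0,0,0],[1,0,0,0,0,0,0],[1,0,0,0,0,0,0]]'
python3 -m crank '[[1,0,0,0,0,0,0],[1,0,0,0,0,0,0],[1,0,0,0,0,0,0],[1,0,0,-0.004,0,0,0],[1,0,0,-0.01,0,0,0],[1,0,0,-0.018,0,0,0],[1,0,0,-0.03,0,0,0],[1,0,0,-0.04,0,0,0],[1,0,0,-0.04,0,0,0]]'
```

```text
clock: 7.17
eef_pos: [523.7, -92.2, 51.6]
eef_rot: [0.139, 0.99, 0.0, -0.0]
contact_force: [-0.7, -0.5, 0.3]
opening: 91.9
gripper_force: 0.0
clock: 8.0
eef_pos: [523.6, -92.3, 51.7]
eef_rot: [0.14, 0.99, 0.0, -0.0]
contact_force: [0.4, 0.2, 0.4]
opening: 29.8
gripper_force: 0.0
clock: 8.75
eef_pos: [524.9, -92.7, 94.0]
eef_rot: [0.14, 0.99, 0.0, 0.002]
contact_force: [0.3, -0.4, -4.0]
opening: 10.4
gripper_force: 30.0
```

```bash
python3 - <<'E'
from h import *
goto([581,49,154],111)
goto([581,49,170],111)
E
```

```text
shift [-0.015  0.152 -0.06 ] az -37.1 q7 1.56
shift [-0.015  0.152 -0.076] az -37.1 q7 1.56
```

```bash
python3 -m crank '[[1,0,0,-0.01,0,0,0],[1,0,0,-0.025,0,0,0],[1,0,0,-0.045,0,0,-1],[1,0,0.003,-0.065,0,0,-3],[1,-0.001,0.008,-0.076,0,0,-5],[1,-0.002,0.016,-0.076,0,0,-7],[1,-0.003,0.026,-0.076,0,0,-9],[1,-0.004,0.036,-0.076,0,0,-12],[1,-0.005,0.046,-0.076,0,0,-15],[1,-0.006,0.056,-0.076,0,0,-18]]'
python3 -m crank '[[1,-0.002,0.01,0,0,0,-3],[1,-0.004,0.02,0,0,0,-6],[1,-0.005,0.03,0,0,0,-9],[1,-0.006,0.04,0,0,0,-11],[1,-0.007,0.05,0,0,0,-13],[1,-0.008,0.058,0,0,0,-15],[1,-0.009,0.065,0,0,0,-17],[1,-0.009,0.07,0,0,0,-18],[1,-0.009,0.074,0,0,0,-19],[1,-0.009,0.074,0,0,0,-19]]'
python3 - <<'E'
from h import *
goto([581,49,154],111)
o=bot.get_obs(); im=imaging.snapshot("wrist"); im2=imaging.snapshot("side")
cv2.imwrite("pics/w3.png",np.hstack([cv2.resize(im,(400,300)),cv2.resize(im2[60:300,100:420],(400,300))])[...,::-1])
E
```

```text
clock: 9.58
eef_pos: [544.2, -38.7, 166.3]
eef_rot: [-0.019, 1.0, 0.0, -0.001]
contact_force: [0.2, -0.8, -4.8]
opening: 9.8
gripper_force: 30.0
clock: 10.42
eef_pos: [551.2, 35.0, 167.7]
eef_rot: [-0.183, 0.983, 0.0, 0.0]
contact_force: [-0.2, 0.3, -3.7]
opening: 9.5
gripper_force: 30.0
shift [-0.033  0.002  0.014] az 0.1 q7 1.85
```

View pics/w3.png

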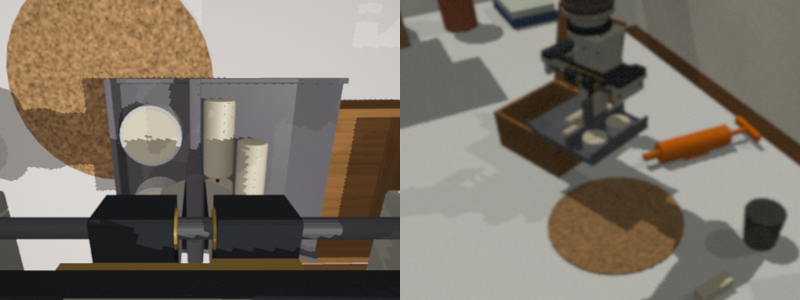

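The dish hangs level in the grip with all its contents, and its lip is over the box edge. I shift it 33 mm and tip about the lip.

```bash
python3 -m crank '[[1,-0.006,0,0.002,0,0,0],[1,-0.014,0.001,0.006,0,0,0],[1,-0.022,0.002,0.01,0,0,0],[1,-0.029,0.002,0.013,0,0,0],[1,-0.033,0.002,0.014,0,0,0],[1,-0.033,0.002,0.014,0,0,0],[1,-0.033,0.002,0.014,0,0,0]]'
python3 -m crank '[[1,0,0.003,-0.01,5,0,0],[1,0,0.007,-0.019,10,0,0],[1,0,0.011,-0.028,15,0,0],[1,0,0.017,-0.0365,20,0,0],[1,0,0.023,-0.0445,25,0,0],[1,0,0.0295,-0.052,30,0,0],[1,0,0.037,-0.059,35,0,0],[1,0,0.045,-0.065,40,0,0],[1,0,0.0535,-0.0705,45,0,0],[1,0,0.0625,-0.0755,50,0,0]]'
python3 -m crank '[[1,0,0,0,0,0,0],[1,0,0,0,0,0,0],[1,0,0,0,0,0,0],[1,0,0,0,0,0,0],[1,0,0,0,0,0,0],[1,0,0,0,0,0,0],[1,0,0,0,0,0,0],[1,0,0,0,0,0,0],[1,0,0,0,0,0,0],[1,0,0,0,0,0,0]]'
python3 - <<'E'
from h import *
im=imaging.snapshot("wrist"); im2=imaging.snapshot("side")
cv2.imwrite("pics/w4.png",np.hstack([cv2.resize(im,(400,300)),cv2.resize(im2[60:300,100:420],(400,300))])[...,::-1])
E
```

```text
clock: 11.1
eef_pos: [581.4, 47.7, 153.4]
eef_rot: [-0.182, 0.983, -0.0, -0.0]
contact_force: [0.1, 0.2, -4.6]
opening: 9.7
gripper_force: 30.0
clock: 11.93
eef_pos: [559.1, 107.5, 230.3]
eef_rot: [-0.164, 0.891, -0.416, 0.079]
contact_force: [-0.8, -0.2, -4.0]
opening: 9.8
gripper_force: 30.0
clock: 12.77
eef_pos: [559.1, 106.0, 229.2]
eef_rot: [-0.165, 0.891, -0.415, 0.077]
contact_force: [-0.2, 0.3, -3.5]
opening: 9.7
gripper_force: 30.0
```

View pics/w4.png

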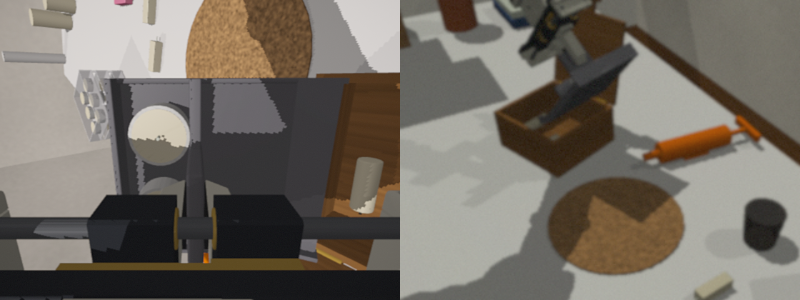

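The wide section is empty and a stub is visible in the box. Both tea lights lean on the divider. I level the dish in place.

```bash
python3 -m crank '[[1,0,0,0,-4,0,0],[1,0,0,0,-9,0,0],[1,0,0,0,-14,0,0],[1,0,0,0,-19,0,0],[1,0,0,0,-24,0,0],[1,0,0,0,-29,0,0],[1,0,0,0,-34,0,0],[1,0,0,0,-40,0,0],[1,0,0,0,-46,0,0],[1,0,0,0,-50,0,0]]'
python3 -m crank '[[1,0,0,0,0,0,0],[1,0,0,0,0,0,0]]'
python3 - <<'E'
from h import *
im2=imaging.snapshot("top"); im=imaging.snapshot("wrist")
a=cv2.resize(im2[130:330,60:327],(400,300)); cv2.imwrite("pics/t5.png",np.hstack([cv2.resize(im,(400,300)),a])[...,::-1])
for b in bars(im2,"top",15): print(*b)
# mat centre
m=cv2.inRange(cv2.cvtColor(im2,cv2.COLOR_RGB2HSV),(8,90,50),(22,200,200)); m[:,:205]=0;m[:150]=0; m[:,340:]=0;m[290:]=0
c=max(cv2.findContours(m,cv2.RETR_EXTERNAL,cv2.CHAIN_APPROX_NONE)[0],key=cv2.contourArea)
w=world("top",cv2.convexHull(c)[:,0],4)[:,:2].astype(np.float32); print("mat",cv2.minEnclosingCircle(w),cv2.fitEllipse(w))
goto([523,-90,220],74)
E
```

```text
clock: 13.7
eef_pos: [559.7, 104.1, 230.2]
eef_rot: [-0.181, 0.984, 0.002, 0.001]
contact_force: [-0.4, -1.0, -4.6]
opening: 10.4
gripper_force: 30.0
clock: 13.87
eef_pos: [559.0, 104.0, 228.9]
eef_rot: [-0.18, 0.984, -0.001, -0.0]
contact_force: [-0.6, 1.1, -4.0]
opening: 10.0
gripper_force: 30.0
[386. 231.] [ 498. -365.] [66. 23.] 9
[193. 200.] [569. 107.] [50. 32.] -76
[364. 193.] [ 591. -314.] [65. 23.] 6
mat ((525.9283447265625, -87.6572036743164), 129.35101318359375) ((525.8030395507812, -87.6466293334961), (257.2891845703125, 257.4408874511719), 60.36501693725586)
shift [ 0.104 -0.171  0.009] az 37.1 q7 1.74
```

View pics/t5.png

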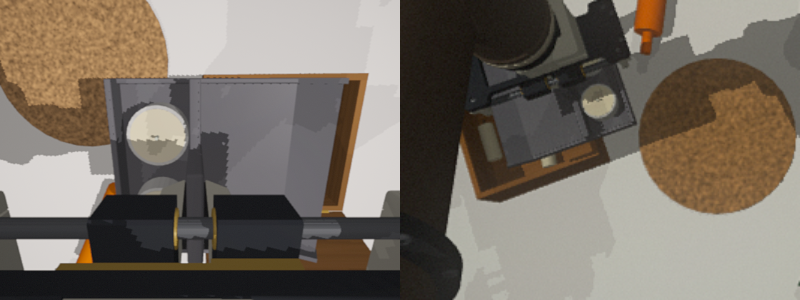

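The second tea light is hidden under the gripper. The candle at (364,263) is now under the arm's view, and the mat centre is (526,-88). I carry the dish back.

```bash
python3 -m crank '[[1,0.005,-0.008,0,0,0,2],[1,0.014,-0.024,0,0,0,5],[1,0.026,-0.043,0,0,0,9],[1,0.038,-0.062,0,0,0,13],[1,0.05,-0.081,0,0,0,17],[1,0.062,-0.1,0,0,0,21],[1,0.074,-0.12,0,0,0,25],[1,0.086,-0.14,0,0,0,29],[1,0.097,-0.158,0.004,0,0,33],[1,0.103,-0.17,0.009,0,0,37]]'
python3 -m crank '[[1,0,0,0.005,0,0,0],[1,0,0,0.015,0,0,0],[1,0,0,0.03,0,0,0],[1,0,0,0.045,0,0,0],[1,0,0,0.06,0,0,0],[1,0,0,0.07,0,0,0],[1,0,0,0.075,0,0,0],[1,0,0,0.075,0,0,0],[1,0,0,0.075,0,0,0]]'
python3 - <<'E'
from h import *
goto([526,-88,60],74)
E
```

```text
clock: 14.8
eef_pos: [522.9, -93.5, 220.4]
eef_rot: [0.144, 0.99, -0.0, 0.0]
contact_force: [-0.5, -0.4, -3.6]
opening: 10.0
gripper_force: 30.0
clock: 15.55
eef_pos: [523.8, -89.3, 145.3]
eef_rot: [0.139, 0.99, 0.0, -0.0]
contact_force: [0.7, -0.8, -3.9]
opening: 9.8
gripper_force: 30.0
shift [-0.002  0.002  0.085] az -0.0 q7 1.56
```

```bash
python3 -m crank '[[1,-0.002,0.002,0.01,0,0,0],[1,-0.002,0.002,0.025,0,0,0],[1,-0.002,0.002,0.04,0,0,0],[1,-0.002,0.002,0.055,0,0,0],[1,-0.002,0.002,0.07,0,0,0],[1,-0.002,0.002,0.08,0,0,0],[1,-0.002,0.002,0.085,0,0,0],[1,-0.002,0.002,0.085,0,0,0],[1,-0.002,0.002,0.085,0,0,0]]'
python3 -m crank '[[1,0,0,0.002,0,0,0],[1,0,0,0.004,0,0,0],[1,0,0,0.006,0,0,0],[1,0,0,0.007,0,0,0],[1,0,0,0.007,0,0,0],[1,0,0,0.007,0,0,0]]'
```

```text
clock: 16.3
eef_pos: [526.5, -88.2, 60.5]
eef_rot: [0.14, 0.99, 0.0, 0.0]
contact_force: [-0.9, 0.2, -3.1]
opening: 9.6
gripper_force: 30.0
clock: 16.8
eef_pos: [526.1, -88.1, 53.2]
eef_rot: [0.14, 0.99, 0.0, -0.0]
contact_force: [-0.1, -0.7, -3.4]
opening: 9.7
gripper_force: 30.0
```

```bash
python3 -m crank '[[1,0,0,0.001,0,0,0],[1,0,0,0.0015,0,0,0],[1,0,0,0.002,0,0,0],[1,0,0,0.002,0,0,0]]'
```

```text
clock: 17.13
eef_pos: [526.2, -88.1, 51.7]
eef_rot: [0.14, 0.99, 0.0, 0.0]
contact_force: [-2.3, -0.3, 3.4]
opening: 9.8
gripper_force: 30.0
```

Contact is made, so I release, rise and look.

```bash
python3 -m crank '[[-1,0,0,-0.001,0,0,0],[-1,0,0,-0.001,0,0,0],[-1,0,0,-0.001,0,0,0],[-1,0,0,-0.001,0,0,0],[-1,0,0,-0.001,0,0,0],[-1,0,0,-0.001,0,0,0],[-1,0,0,-0.02,0,0,0],[-1,0,0,-0.05,0,0,0],[-1,0,0,-0.08,0,0,0],[-1,0,0,-0.11,0,0,0]]'
python3 -m crank '[[-1,0,0,-0.03,0,0,0],[-1,0,0,-0.06,0,0,0],[-1,0,0,-0.06,0,0,0],[-1,0,0,-0.06,0,0,0]]'
python3 - <<'E'
from h import *
o=bot.get_obs(); im=imaging.snapshot("wrist"); cv2.imwrite("pics/w6.png",im[...,::-1])
im2=imaging.snapshot("top")
for b in bars(im2,"top",15): print(*b)
for b in bars(im,"wrist",22,o): print(*b)
goto([498,-365,150],97)
E
```

```text
clock: 17.97
eef_pos: [525.7, -88.2, 162.3]
eef_rot: [0.14, 0.99, -0.0, -0.0]
contact_force: [0.6, 0.4, 0.1]
opening: 71.8
gripper_force: 0.0
clock: 18.3
eef_pos: [527.2, -88.2, 222.8]
eef_rot: [0.14, 0.99, 0.0, 0.002]
contact_force: [0.3, 0.6, -0.2]
opening: 91.1
gripper_force: 0.0
[363. 263.] [ 421. -308.] [65. 26.] 8
[386. 231.] [ 498. -366.] [66. 21.] 8
[120. 224.] [507. 282.] [62. 22.] 20
[364. 194.] [ 591. -314.] [65. 22.] 6
[ 91. 266.] [ 561. -316.] [23. 15.] 74
[ 24. 225.] [ 497. -365.] [64. 21.] 9
[247. 211.] [ 547. -126.] [39. 39.] 74
[526. 160.] [574. 171.] [68. 12.] 21
[244. 149.] [ 486. -107.] [39. 32.] 89
[ 42. 142.] [ 420. -304.] [66. 32.] 8
[535.  82.] [499. 185.] [58. 27.] 14
shift [-0.05  -0.274  0.071] az -23.0 q7 1.51
```

View pics/w6.png

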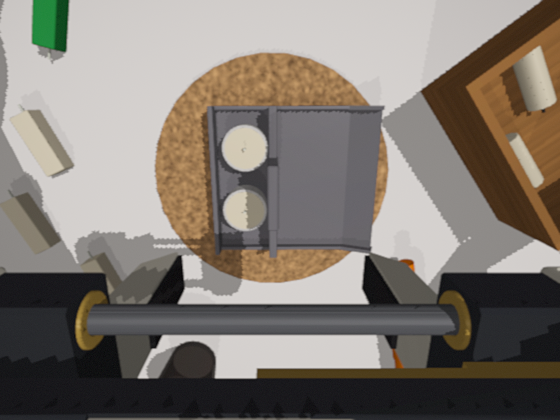

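The dish stands on the mat with its wide section empty and both tea lights, at (244,148) and (244,209), in the narrow section. The stubs are in the box. I go to the first candle at (498,-365).

```bash
python3 -m crank '[[-1,-0.006,-0.027,0,0,0,7],[-1,-0.012,-0.054,0,0,0,14],[-1,-0.018,-0.081,0,0,0,21],[-1,-0.024,-0.108,0,0,0,28],[-1,-0.03,-0.135,0,0,0,35],[-1,-0.036,-0.162,0,0,0,42],[-1,-0.042,-0.19,0,0,0,49],[-1,-0.048,-0.217,0,0,0,56],[-1,-0.053,-0.244,0,0,0,63],[-1,-0.058,-0.271,0.03,0,0,70]]'
python3 -m crank '[[0,0,0,0,0,0,7],[0,0,0,0,0,0,14],[0,0,0,0,0,0,21],[0,0,0,0,0,0,28],[0,0,0,0,0,0,35],[0,0,0,0,0,0,42],[0,0,0,0,0,0,49],[0,0,0,0,0,0,56],[0,0,0,0.02,0,0,63],[0,0,0,0.04,0,0,70]]'
python3 -m crank '[[0,0,0,0,0,0,7],[0,0,0,0,0,0,14],[0,0,0,0,0,0,16],[0,0,0,0,0,0,16],[0,0,0,0,0,0,16]]'
python3 - <<'E'
from h import *
o=bot.get_obs(); im=imaging.snapshot("wrist"); cv2.imwrite("pics/w7.png",im[...,::-1])
for b in bars(im,"wrist",22,o): print(*b)
im2=imaging.snapshot("top")
for b in bars(im2,"top",15): print(*b)
goto([506,-364,9],98)
E
```

```text
clock: 19.23
eef_pos: [508.4, -367.8, 194.0]
eef_rot: [0.684, 0.729, 0.0, 0.003]
contact_force: [1.5, -0.1, -0.1]
opening: 91.5
gripper_force: 0.0
clock: 20.07
eef_pos: [506.8, -364.8, 150.1]
eef_rot: [0.979, 0.204, -0.0, 0.0]
contact_force: [-0.1, 0.1, -1.3]
opening: 46.1
gripper_force: 0.0
clock: 20.48
eef_pos: [506.3, -364.3, 149.9]
eef_rot: [0.998, 0.07, -0.001, -0.0]
contact_force: [1.1, -0.7, 0.4]
opening: 46.1
gripper_force: 0.0
[201. 255.] [ 450. -310.] [25. 11.] -74
[273. 211.] [ 498. -367.] [65. 21.] 9
[182. 148.] [ 548. -284.] [64. 25.] 7
shift [-0.    -0.     0.142] az 0.0 q7 -0.23
```

View pics/w7.png

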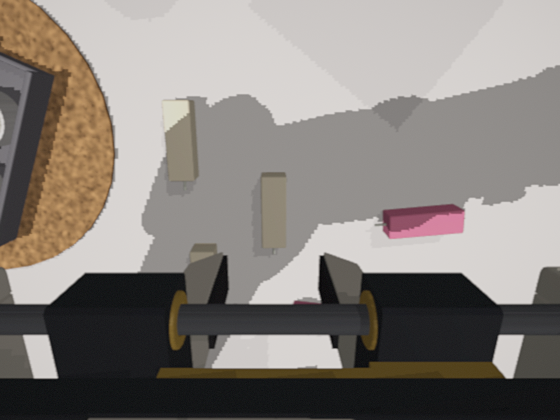

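The target candle is at (273,211), centred between the fingers. The one at (182,148) has been knocked aside to about (548,-284). I pick the first.

```bash
python3 -m crank '[[0,0,0.002,0.025,0,0,0],[0,0,0.002,0.05,0,0,0],[0,0,0.002,0.08,0,0,0],[0,0,0.002,0.11,0,0,0],[0,0,0.002,0.13,0,0,0],[0,0,0.002,0.141,0,0,0],[0,0,0.002,0.141,0,0,0]]'
python3 -m crank '[[1,0,0,0,0,0,0],[1,0,0,0,0,0,0],[1,0,0,0,0,0,0],[1,0,0,0,0,0,0],[1,0,0,0,0,0,0],[1,0,0,0,0,0,0],[1,0,0,0,0,0,0]]'
python3 -m crank '[[1,0,0,-0.01,0,0,0],[1,0,0,-0.03,0,0,0],[1,0,0,-0.06,0,0,0],[1,0,0,-0.09,0,0,0],[1,0,0,-0.12,0,0,0],[1,0,0,-0.14,0,0,0],[1,0,0,-0.14,0,0,0]]'
python3 - <<'E'
from h import *
d=lambda x,y,z:[526+.961*x+.276*y,-88-.276*x+.961*y,z]
for x in (-50,0,50): print(d(x,55,0)); goto(d(x,55,150),-16)
o=bot.get_obs(); im=imaging.snapshot("wrist")
for b in bars(im,"wrist",160,o): print(*b)
E
```

```text
clock: 21.17
eef_pos: [506.2, -365.6, 8.1]
eef_rot: [0.998, 0.07, -0.001, -0.001]
contact_force: [-0.3, 1.0, 1.0]
opening: 46.0
gripper_force: 0.0
clock: 21.75
eef_pos: [507.9, -366.9, 11.4]
eef_rot: [0.998, 0.069, 0.001, 0.0]
contact_force: [-1.5, 1.1, 7.5]
opening: 21.9
gripper_force: 30.0
clock: 22.33
eef_pos: [508.3, -368.7, 155.4]
eef_rot: [0.998, 0.069, 0.002, 0.002]
contact_force: [-0.2, -1.2, -0.3]
opening: 21.7
gripper_force: 30.0
[493.13, -21.345000000000006, 0]
shift [ 0.033 -0.346  0.004] az -66.1 q7 -0.23
[541.18, -35.145, 0]
shift [ 0.079 -0.326  0.004] az -66.1 q7 -0.23
[589.2299999999999, -48.945, 0]
shift [ 0.124 -0.306  0.005] az -66.1 q7 -0.23
[272. 345.] [ 469. -375.] [21. 12.] -82
[199. 261.] [ 513. -333.] [13. 12.] -82
[273. 269.] [ 513. -370.] [38. 22.] 8
[178. 152.] [ 566. -319.] [34. 13.] 8
```

```bash
python3 -m crank '[[1,0.012,-0.03,0,0,0,-7],[1,0.024,-0.06,0,0,0,-14],[1,0.036,-0.09,0,0,0,-21],[1,0.05,-0.12,0,0,0,-28],[1,0.062,-0.15,0,0,0,-35],[1,0.074,-0.18,0,0,0,-42],[1,0.086,-0.21,0,0,0,-49],[1,0.098,-0.24,0,0,0,-56],[1,0.111,-0.275,0,0,0,-62],[1,0.124,-0.306,0,0,0,-66]]'
python3 -m crank '[[1,0,0,0,0,0,0],[1,0,0,0,0,0,0],[1,0,0,0,0,0,0]]'
python3 - <<'E'
from h import *
d=lambda x,y,z:[526+.961*x+.276*y,-88-.276*x+.961*y,z]
goto(d(50,55,22),-16)
E
```

```text
clock: 23.22
eef_pos: [587.0, -43.9, 149.5]
eef_rot: [0.797, 0.604, -0.0, -0.001]
contact_force: [0.4, -0.1, 0.2]
opening: 21.4
gripper_force: 30.0
clock: 23.47
eef_pos: [587.0, -46.8, 149.7]
eef_rot: [0.799, 0.601, -0.001, -0.0]
contact_force: [0.2, 0.2, -0.4]
opening: 21.6
gripper_force: 30.0
shift [-0.001  0.003  0.128] az -0.1 q7 0.21
```

```bash
python3 -m crank '[[1,0,0.003,0.025,0,0,0],[1,0,0.003,0.055,0,0,0],[1,0,0.003,0.085,0,0,0],[1,0,0.003,0.105,0,0,0],[1,0,0.003,0.118,0,0,0],[1,0,0.003,0.123,0,0,0],[1,0,0.003,0.127,0,0,0],[1,0,0.003,0.127,0,0,0]]'
python3 -m crank '[[0.3,0,0,0,0,0,0],[0.3,0,0,0,0,0,0],[0.3,0,0,0,0,0,0],[0.3,0,0,0,0,0,0],[0.3,0,0,-0.01,0,0,0],[0.3,0,0,-0.03,0,0,0],[0.3,0,0,-0.06,0,0,0],[0.3,0,0,-0.1,0,0,0],[0.3,0,0,-0.13,0,0,0],[0.3,0,0,-0.13,0,0,0]]'
python3 - <<'E'
from h import *
o=bot.get_obs(); im=imaging.snapshot("wrist"); cv2.imwrite("pics/w8.png",im[...,::-1])
im2=imaging.snapshot("top")
for b in bars(im2,"top",15): print(*b)
goto([548,-284,150],97)
goto([420,-306,150],97)
E
```

```text
clock: 24.13
eef_pos: [590.7, -48.0, 23.4]
eef_rot: [0.799, 0.601, 0.0, 0.0]
contact_force: [-0.9, -0.3, -1.3]
opening: 21.8
gripper_force: 30.0
clock: 24.97
eef_pos: [593.7, -48.7, 160.1]
eef_rot: [0.799, 0.601, 0.004, 0.003]
contact_force: [1.1, -0.6, -0.4]
opening: 32.1
gripper_force: 0.0
[364. 264.] [ 420. -308.] [66. 25.] 8
[277. 235.] [ 485. -102.] [39. 39.] 1
[286. 210.] [ 548. -123.] [39. 37.] -89
[350. 210.] [ 549. -279.] [65. 21.] 8
shift [-0.24   0.024  0.005] az 67.0 q7 0.21
shift [-0.296 -0.093  0.005] az 67.0 q7 0.21
```

View pics/w8.png

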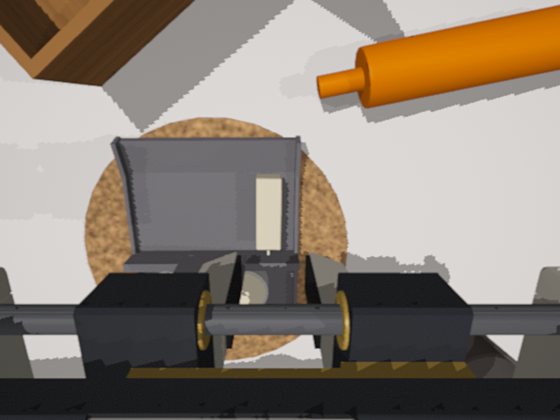

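The first candle lies in the wide section at (269,212). Next is the knocked candle at about (549,-280).

```bash
python3 -m crank '[[0,-0.024,0.003,0,0,0,7],[0,-0.048,0.006,0,0,0,14],[0,-0.072,0.009,0,0,0,21],[0,-0.096,0.012,0,0,0,28],[0,-0.12,0.015,0,0,0,35],[0,-0.144,0.019,0,0,0,42],[0,-0.168,0.022,0,0,0,49],[0,-0.192,0.025,0,0,0,56],[0,-0.215,0.028,0,0,0,62],[0,-0.234,0.031,0.005,0,0,67]]'
python3 -m crank '[[0,0,0,0,0,0,0],[0,0,0,0,0,0,0],[0,0,0,0,0,0,0]]'
python3 - <<'E'
from h import *
o=bot.get_obs(); im=imaging.snapshot("wrist")
for b in bars(im,"wrist",22,o): print(*b)
print(o["eef_pos"])
goto([557,-281,9],98)
E
```

```text
clock: 25.9
eef_pos: [554.7, -282.3, 148.0]
eef_rot: [0.998, 0.057, -0.0, 0.0]
contact_force: [0.1, -0.6, 0.8]
opening: 46.0
gripper_force: 0.0
clock: 26.15
eef_pos: [555.5, -279.6, 147.5]
eef_rot: [0.998, 0.062, -0.001, -0.001]
contact_force: [0.1, 0.1, -0.2]
opening: 45.7
gripper_force: 0.0
[287. 350.] [ 410. -313.] [35. 20.] 7
[272. 218.] [ 544. -281.] [56. 21.] 8
[ 72. 194.] [ 544. -110.] [40. 19.] -14
[ 555.51609236 -279.64329814  147.45304598]
shift [0.001 0.002 0.139] az -0.9 q7 -0.38
```

```bash
python3 -m crank '[[0,0.001,0.001,0.025,0,0,-1],[0,0.001,0.001,0.05,0,0,-1],[0,0.001,0.001,0.08,0,0,-1],[0,0.001,0.001,0.11,0,0,-1],[0,0.001,0.001,0.13,0,0,-1],[0,0.001,0.001,0.138,0,0,-1],[0,0.001,0.001,0.138,0,0,-1]]'
python3 -m crank '[[1,0,0,0,0,0,0],[1,0,0,0,0,0,0],[1,0,0,0,0,0,0],[1,0,0,0,0,0,0],[1,0,0,0,0,0,0],[1,0,0,0,0,0,0],[1,0,0,0,0,0,0]]'
python3 -m crank '[[1,0,0,-0.01,0,0,0],[1,0,0,-0.03,0,0,0],[1,0,0,-0.06,0,0,0],[1,0,0,-0.09,0,0,0],[1,0,0,-0.12,0,0,0],[1,0,0,-0.14,0,0,0],[1,0,0,-0.14,0,0,0]]'
python3 - <<'E'
from h import *
d=lambda x,y,z:[526+.961*x+.276*y,-88-.276*x+.961*y,z]
for x in (-50,0): goto(d(x,55,150),-16)
E
```

```text
clock: 26.78
eef_pos: [556.3, -279.7, 8.6]
eef_rot: [0.998, 0.07, -0.001, -0.001]
contact_force: [-0.5, -0.2, 1.0]
opening: 46.0
gripper_force: 0.0
clock: 27.37
eef_pos: [557.5, -281.7, 11.3]
eef_rot: [0.998, 0.069, 0.001, 0.0]
contact_force: [0.3, 2.2, 7.5]
opening: 21.6
gripper_force: 30.0
clock: 27.95
eef_pos: [558.1, -283.5, 155.4]
eef_rot: [0.998, 0.069, 0.003, 0.002]
contact_force: [0.5, -1.2, 0.0]
opening: 21.6
gripper_force: 30.0
shift [-0.028 -0.269  0.004] az -66.1 q7 -0.37
shift [ 0.017 -0.248  0.004] az -66.1 q7 -0.37
```

```bash
python3 -m crank '[[1,0.002,-0.025,0,0,0,-7],[1,0.004,-0.05,0,0,0,-14],[1,0.006,-0.075,0,0,0,-21],[1,0.008,-0.1,0,0,0,-28],[1,0.009,-0.125,0,0,0,-35],[1,0.011,-0.15,0,0,0,-42],[1,0.012,-0.175,0,0,0,-49],[1,0.014,-0.2,0,0,0,-56],[1,0.016,-0.225,0,0,0,-62],[1,0.017,-0.248,0,0,0,-66]]'
python3 -m crank '[[1,0,0,0,0,0,0],[1,0,0,0,0,0,0],[1,0,0,0,0,0,0]]'
python3 - <<'E'
from h import *
d=lambda x,y,z:[526+.961*x+.276*y,-88-.276*x+.961*y,z]
goto(d(0,55,22),-16)
E
```

```text
clock: 28.78
eef_pos: [538.8, -32.0, 150.3]
eef_rot: [0.797, 0.604, 0.0, -0.0]
contact_force: [0.6, 0.2, -1.0]
opening: 21.6
gripper_force: 30.0
clock: 29.03
eef_pos: [539.1, -34.2, 150.3]
eef_rot: [0.799, 0.601, -0.0, 0.0]
contact_force: [-0.6, -1.6, -0.8]
opening: 21.7
gripper_force: 30.0
shift [-0.     0.002  0.128] az -0.1 q7 0.19
```

```bash
python3 -m crank '[[1,0,0.002,0.025,0,0,0],[1,0,0.002,0.055,0,0,0],[1,0,0.002,0.085,0,0,0],[1,0,0.002,0.105,0,0,0],[1,0,0.002,0.118,0,0,0],[1,0,0.002,0.123,0,0,0],[1,0,0.002,0.127,0,0,0],[1,0,0.002,0.127,0,0,0]]'
python3 -m crank '[[0.3,0,0,0,0,0,0],[0.3,0,0,0,0,0,0],[0.3,0,0,0,0,0,0],[0.3,0,0,0,0,0,0],[0.3,0,0,-0.01,0,0,0],[0.3,0,0,-0.03,0,0,0],[0.3,0,0,-0.06,0,0,0],[0.3,0,0,-0.1,0,0,0],[0.3,0,0,-0.13,0,0,0],[0.3,0,0,-0.13,0,0,0]]'
python3 - <<'E'
from h import *
im2=imaging.snapshot("top")
for b in bars(im2,"top",15): print(*b)
goto([428,-305,150],98)
E
```

```text
clock: 29.7
eef_pos: [541.6, -34.8, 23.4]
eef_rot: [0.799, 0.601, 0.0, 0.0]
contact_force: [-0.3, 0.4, -1.1]
opening: 21.2
gripper_force: 30.0
clock: 30.53
eef_pos: [544.2, -35.3, 159.4]
eef_rot: [0.799, 0.601, 0.003, 0.002]
contact_force: [0.9, 0.3, -0.1]
opening: 32.2
gripper_force: 0.0
[364. 263.] [ 420. -310.] [65. 21.] 7
[277. 235.] [ 485. -102.] [39. 39.] 1
[286. 210.] [ 548. -123.] [39. 37.] -89
shift [-0.292 -0.036  0.006] az 66.0 q7 0.19
```

```bash
python3 -m crank '[[0,-0.03,-0.003,0,0,0,7],[0,-0.06,-0.006,0,0,0,14],[0,-0.09,-0.01,0,0,0,21],[0,-0.12,-0.014,0,0,0,28],[0,-0.15,-0.017,0,0,0,35],[0,-0.18,-0.02,0,0,0,42],[0,-0.21,-0.024,0,0,0,49],[0,-0.24,-0.028,0,0,0,56],[0,-0.27,-0.032,0,0,0,62],[0,-0.296,-0.035,0.006,0,0,66]]'
python3 -m crank '[[0,0,0,0,0,0,0],[0,0,0,0,0,0,0],[0,0,0,0,0,0,0]]'
python3 - <<'E'
from h import *
o=bot.get_obs(); im=imaging.snapshot("wrist")
for b in bars(im,"wrist",22,o): print(*b)
goto([428,-309,9],98)
E
```

```text
clock: 31.42
eef_pos: [424.6, -310.5, 147.5]
eef_rot: [0.998, 0.066, 0.0, 0.0]
contact_force: [0.7, -1.0, 0.8]
opening: 46.0
gripper_force: 0.0
clock: 31.67
eef_pos: [425.7, -308.1, 146.8]
eef_rot: [0.998, 0.07, -0.0, -0.001]
contact_force: [0.9, -0.0, 0.5]
opening: 46.1
gripper_force: 0.0
[275. 209.] [ 421. -312.] [65. 20.] 8
[22. 16.] [ 539. -110.] [25. 21.] 8
shift [0.002 0.002 0.138] az 0.1 q7 -0.19
```

```bash
python3 -m crank '[[0,0.003,0.003,0.025,0,0,0],[0,0.003,0.003,0.05,0,0,0],[0,0.003,0.003,0.08,0,0,0],[0,0.003,0.003,0.11,0,0,0],[0,0.003,0.003,0.13,0,0,0],[0,0.003,0.003,0.138,0,0,0],[0,0.003,0.003,0.138,0,0,0]]'
python3 -m crank '[[1,0,0,0,0,0,0],[1,0,0,0,0,0,0],[1,0,0,0,0,0,0],[1,0,0,0,0,0,0],[1,0,0,0,0,0,0],[1,0,0,0,0,0,0],[1,0,0,0,0,0,0]]'
python3 -m crank '[[1,0,0,-0.01,0,0,0],[1,0,0,-0.03,0,0,0],[1,0,0,-0.06,0,0,0],[1,0,0,-0.09,0,0,0],[1,0,0,-0.12,0,0,0],[1,0,0,-0.14,0,0,0],[1,0,0,-0.14,0,0,0]]'
python3 - <<'E'
from h import *
d=lambda x,y,z:[526+.961*x+.276*y,-88-.276*x+.961*y,z]
for x in (-50,): goto(d(x,55,150),-16)
E
```

```text
clock: 32.3
eef_pos: [429.0, -309.8, 7.9]
eef_rot: [0.998, 0.07, -0.001, -0.001]
contact_force: [-0.1, -0.5, 0.7]
opening: 45.9
gripper_force: 0.0
clock: 32.88
eef_pos: [429.8, -311.6, 10.1]
eef_rot: [0.998, 0.069, 0.001, 0.0]
contact_force: [-0.2, 2.5, 7.9]
opening: 21.6
gripper_force: 30.0
clock: 33.47
eef_pos: [430.3, -313.3, 153.6]
eef_rot: [0.998, 0.069, 0.002, 0.002]
contact_force: [0.5, -0.9, -1.0]
opening: 21.9
gripper_force: 30.0
shift [ 0.102 -0.281  0.003] az -66.1 q7 -0.2
```

```bash
python3 -m crank '[[1,0.01,-0.028,0,0,0,-7],[1,0.02,-0.056,0,0,0,-14],[1,0.03,-0.084,0,0,0,-21],[1,0.04,-0.112,0,0,0,-28],[1,0.05,-0.14,0,0,0,-35],[1,0.06,-0.168,0,0,0,-42],[1,0.07,-0.196,0,0,0,-49],[1,0.08,-0.224,0,0,0,-56],[1,0.091,-0.252,0,0,0,-62],[1,0.102,-0.281,0,0,0,-66]]'
python3 -m crank '[[1,0,0,0,0,0,0],[1,0,0,0,0,0,0],[1,0,0,0,0,0,0]]'
python3 - <<'E'
from h import *
d=lambda x,y,z:[526+.961*x+.276*y,-88-.276*x+.961*y,z]
goto(d(-50,55,22),-16)
E
```

```text
clock: 34.3
eef_pos: [491.0, -17.8, 149.4]
eef_rot: [0.797, 0.604, 0.0, -0.0]
contact_force: [0.0, -0.7, 0.7]
opening: 22.0
gripper_force: 30.0
clock: 34.55
eef_pos: [490.9, -19.6, 149.2]
eef_rot: [0.799, 0.601, -0.0, 0.0]
contact_force: [0.7, 0.1, -0.8]
opening: 21.6
gripper_force: 30.0
shift [-0.001  0.003  0.127] az -0.1 q7 0.15
```

```bash
python3 -m crank '[[1,-0.001,0.003,0.025,0,0,0],[1,-0.001,0.003,0.055,0,0,0],[1,-0.001,0.003,0.085,0,0,0],[1,-0.001,0.003,0.105,0,0,0],[1,-0.001,0.003,0.118,0,0,0],[1,-0.001,0.003,0.123,0,0,0],[1,-0.001,0.003,0.126,0,0,0],[1,-0.001,0.003,0.126,0,0,0]]'
python3 -m crank '[[0.3,0,0,0,0,0,0],[0.3,0,0,0,0,0,0],[0.3,0,0,0,0,0,0],[0.3,0,0,0,0,0,0],[0.3,0,0,-0.01,0,0,0],[0.3,0,0,-0.03,0,0,0],[0.3,0,0,-0.06,0,0,0],[0.3,0,0,-0.1,0,0,0],[0.3,0,0,-0.13,0,0,0],[0.3,0,0,-0.16,0,0,0]]'
python3 -m crank '[[-1,0,0,-0.04,0,0,0],[-1,0,0,-0.08,0,0,0],[-1,0,0,-0.12,0,0,0],[-1,0,0,-0.15,0,0,0],[-1,0,0,-0.15,0,0,0]]'
python3 - <<'E'
from h import *
im=imaging.snapshot("wrist"); im2=imaging.snapshot("side")
cv2.imwrite("pics/w9.png",np.hstack([cv2.resize(im,(400,300)),cv2.resize(im2[60:300,100:420],(400,300))])[...,::-1])
goto([656,256,350],111)
E
```

```text
clock: 35.22
eef_pos: [493.9, -21.9, 23.4]
eef_rot: [0.799, 0.601, -0.0, 0.0]
contact_force: [-0.1, 0.4, -0.9]
opening: 21.7
gripper_force: 30.0
clock: 36.05
eef_pos: [493.6, -21.4, 185.7]
eef_rot: [0.799, 0.601, 0.0, 0.0]
contact_force: [0.7, 1.4, -0.8]
opening: 32.4
gripper_force: 0.0
clock: 36.47
eef_pos: [496.2, -22.2, 339.2]
eef_rot: [0.799, 0.601, 0.004, 0.002]
contact_force: [0.8, -0.1, 0.1]
opening: 60.7
gripper_force: 0.0
shift [ 0.311  0.079 -0.015] az 53.0 q7 -0.08
```

View pics/w9.png

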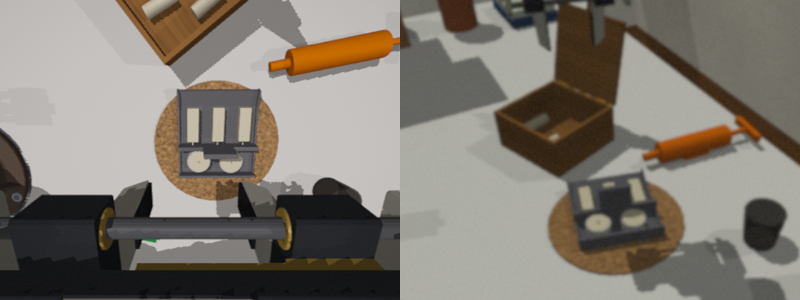

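All three candles lie in the wide section, with both tea lights in the narrow one and the stubs in the box. The pump and the votive are untouched. Now I shut the lid.

```bash
python3 -m crank '[[-1,0.03,0.008,-0.005,0,0,5],[-1,0.06,0.016,-0.01,0,0,11],[-1,0.09,0.024,-0.015,0,0,17],[-1,0.12,0.032,-0.015,0,0,23],[-1,0.15,0.04,-0.015,0,0,29],[-1,0.18,0.048,-0.015,0,0,34],[-1,0.21,0.056,-0.015,0,0,39],[-1,0.245,0.065,-0.015,0,0,44],[-1,0.28,0.072,-0.015,0,0,49],[-1,0.311,0.079,-0.015,0,0,53]]'
python3 -m crank '[[-1,0,0,0,0,0,0],[-1,0,0,0,0,0,0],[-1,0,0,0,0,0,0]]'
python3 - <<'E'
from h import *
goto([659,257,275],111)
im=imaging.snapshot("wrist"); im2=imaging.snapshot("side")
cv2.imwrite("pics/w10.png",np.hstack([cv2.resize(im,(400,300)),cv2.resize(im2[0:240,100:420],(400,300))])[...,::-1])
print(pix("wrist",[660.7,256.8,293.5]))
E
```

```text
clock: 37.4
eef_pos: [655.8, 258.3, 346.0]
eef_rot: [0.984, 0.18, -0.002, 0.0]
contact_force: [1.3, 0.9, 0.4]
opening: 91.7
gripper_force: 0.0
clock: 37.65
eef_pos: [655.5, 255.1, 346.9]
eef_rot: [0.983, 0.181, -0.001, 0.001]
contact_force: [-0.6, 0.0, -0.8]
opening: 91.7
gripper_force: 0.0
shift [ 0.004 -0.001  0.072] az -0.1 q7 -1.15
[[270.75357962 225.56047564]]
```

View pics/w10.png

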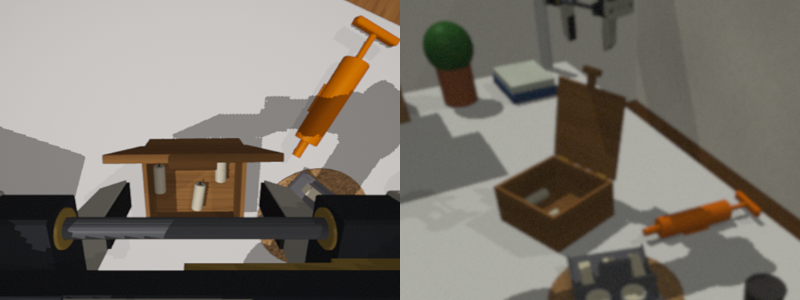

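The wrist view shows all three stubs in the box. The side view shows the lid on its stop, with the handle at about (254,58) in full-frame pixels. I have used up my picture views, and one over, so I continue with numbers only.

```bash
python3 - <<'E'
from h import *
for t in (100,103.1,106):
    a=np.radians(t); dx=210*(1-np.cos(a))+5*np.sin(a); dz=210*np.sin(a)-5*(1-np.cos(a))
    P=[416+dx*.934,163+dx*.358,95+dz]; print(t,np.round(P),pix("side",P).round(1))
E
```

```text
100 [651. 253. 296.] [[251.3  56.9]]
103.1 [661. 257. 293.] [[254.4  56.7]]
106 [671. 261. 290.] [[257.1  56.7]]
```

The projected handle position at 1.8 rad matches the side view. I pinch it.

```bash
python3 -m crank '[[-1,0.005,-0.001,0.015,0,0,0],[-1,0.005,-0.001,0.03,0,0,0],[-1,0.005,-0.001,0.045,0,0,0],[-1,0.005,-0.001,0.06,0,0,0],[-1,0.005,-0.001,0.072,0,0,0],[-1,0.005,-0.001,0.072,0,0,0]]'
python3 -m crank '[[1,0,0,0,0,0,0],[1,0,0,0,0,0,0],[1,0,0,0,0,0,0],[1,0,0,0,0,0,0],[1,0,0,0,0,0,0],[1,0,0,0,0,0,0],[1,0,0,0,0,0,0],[1,0,0,0,0,0,0],[1,0,0,0,0,0,0]]'
```

```text
clock: 38.25
eef_pos: [658.8, 258.8, 273.3]
eef_rot: [0.983, 0.181, -0.002, -0.0]
contact_force: [-0.3, 0.9, -0.5]
opening: 92.0
gripper_force: 0.0
clock: 39.0
eef_pos: [660.1, 259.2, 276.3]
eef_rot: [0.983, 0.182, 0.0, -0.0]
contact_force: [-0.3, 0.3, 1.6]
opening: 44.0
gripper_force: 30.0
```

```bash
python3 -m crank '[[1,-0.018,0,-0.004,0,0,0],[1,-0.036,0,-0.006,0,0,0],[1,-0.054,0,-0.0065,0,0,0],[1,-0.0725,0,-0.0055,0,0,0],[1,-0.091,0,-0.003,0,0,0],[1,-0.1085,0,0.001,0,0,0],[1,-0.126,0,0.007,0,0,0],[1,-0.143,0,0.014,0,0,0],[1,-0.159,0,0.023,0,0,0],[1,-0.1745,0,0.033,0,0,0]]'
python3 -m crank '[[1,-0.0145,0,0.011,0,0,0],[1,-0.028,0,0.024,0,0,0],[1,-0.04,0,0.0375,0,0,0],[1,-0.051,0,0.052,0,0,0],[1,-0.061,0,0.0675,0,0,0],[1,-0.069,0,0.084,0,0,0],[1,-0.076,0,0.101,0,0,0],[1,-0.081,0,0.1185,0,0,0],[1,-0.085,0,0.1365,0,0,0],[1,-0.087,0,0.150,0,0,0]]'
python3 -m crank '[[1,-0.001,0,0.004,0,0,0],[1,-0.001,0,0.008,0,0,0],[1,-0.001,0,0.010,0,0,0],[1,-0.001,0,0.012,0,0,0],[1,-0.001,0,0.012,0,0,0]]'
```

```text
clock: 39.83
eef_pos: [497.0, 195.0, 243.8]
eef_rot: [0.983, 0.181, 0.001, 0.0]
contact_force: [1.5, -4.1, 0.4]
opening: 43.7
gripper_force: 30.0
clock: 40.67
eef_pos: [415.9, 163.1, 92.4]
eef_rot: [0.984, 0.181, 0.0, 0.001]
contact_force: [3.1, -6.5, 0.3]
opening: 43.6
gripper_force: 30.0
clock: 41.08
eef_pos: [415.1, 162.8, 81.0]
eef_rot: [0.984, 0.181, 0.0, 0.001]
contact_force: [-0.1, -8.9, 1.0]
opening: 43.6
gripper_force: 30.0
```

```bash
python3 -m crank '[[1,0,0,0.002,0,0,0],[1,0,0,0.004,0,0,0],[1,0,0,0.004,0,0,0],[1,0,0,0.004,0,0,0]]'
python3 -m crank '[[-1,0,0,0,0,0,0],[-1,0,0,0,0,0,0],[-1,0,0,0,0,0,0],[-1,0,0,0,0,0,0],[-1,0,0,0,0,0,0],[-1,0,0,0,0,0,0],[-1,0,0,0,0,0,0],[-1,0,0,-0.02,0,0,0],[-1,0,0,-0.06,0,0,0],[-1,0,0,-0.1,0,0,0]]'
python3 -m crank '[[-1,-0.03,0,-0.04,0,0,0],[-1,-0.06,-0.03,-0.08,0,0,0],[-1,-0.06,-0.06,-0.1,0,0,0],[-1,-0.06,-0.09,-0.1,0,0,0],[-1,-0.06,-0.12,-0.1,0,0,0],[-1,-0.06,-0.12,-0.1,0,0,0],[-1,-0.06,-0.12,-0.1,0,0,0]]'
python3 - <<'E'
from h import *
im=imaging.snapshot("top"); cv2.imwrite("pics/end.png",im[...,::-1])
for b in bars(im,"top",27): print(*b)
a=cv2.imread("pics/top0.png")[...,::-1].astype(int); d=np.abs(im.astype(int)-a).sum(2)
print("pump",d[65:165,215:255].mean(),"votive",d[115:155,325:360].mean(),"lid",d[170:250,95:185].mean())
h=cv2.cvtColor(im,cv2.COLOR_RGB2HSV); h0=cv2.cvtColor(a.astype(np.uint8),cv2.COLOR_RGB2HSV)
for n,q in (("now",h),("start",h0)):
    m=cv2.inRange(q,(5,120,40),(25,255,255)); m[:, :70]=0; m[:,205:]=0; m[:150]=0; m[290:]=0
    c=max(cv2.findContours(m,0,1)[0],key=cv2.contourArea); print(n,cv2.boundingRect(c),cv2.contourArea(c))
    m=cv2.inRange(q,(0,200,100),(16,255,255)); m[:,:205]=0;m[:,265:]=0;m[:62]=0;m[180:]=0; print("pump",cv2.boundingRect(m))
E
```

```text
clock: 41.42
eef_pos: [415.0, 162.7, 77.2]
eef_rot: [0.984, 0.181, -0.0, 0.001]
contact_force: [-0.2, -8.0, 0.6]
opening: 43.6
gripper_force: 30.0
clock: 42.25
eef_pos: [414.0, 164.1, 177.7]
eef_rot: [0.983, 0.181, -0.002, 0.001]
contact_force: [0.1, 2.1, 0.6]
opening: 91.7
gripper_force: 0.0
clock: 42.83
eef_pos: [313.1, 262.1, 279.5]
eef_rot: [0.983, 0.186, 0.001, -0.003]
contact_force: [-0.2, 1.3, 0.9]
opening: 91.8
gripper_force: 0.0
[253. 211.] [540. -42.] [65. 21.] 73
[259. 192.] [589. -56.] [65. 21.] 74
pump 6.02975 votive 6.035 lid 6.732916666666667
now (88, 160, 111, 106) 7158.5
pump (217, 65, 36, 100)
start (88, 160, 109, 106) 7118.0
pump (217, 65, 36, 100)
```

```bash
python3 - <<'E'
from h import *
im=cv2.imread("pics/end.png")[...,::-1].copy(); P=[[526-.961*50+.276*47,-88+.276*50+.961*47,30],[540,-42,30],[526+.276*20,-88+.961*20,30]]
for p in P:
    u,v=pix("top",p)[0].round().astype(int); print(u,v,im[v-1:v+2,u-1:u+2].mean((0,1)).round())
h=cv2.cvtColor(im,cv2.COLOR_RGB2HSV); m=cv2.inRange(h,(15,25,60),(40,150,255)); m[:,:200]=0;m[:,310:]=0;m[:170]=0;m[260:]=0
for c in cv2.findContours(m,0,1)[0]:
    if cv2.contourArea(c)>80: print(cv2.boundingRect(c),cv2.contourArea(c),world("top",[[cv2.boundingRect(c)[0]+cv2.boundingRect(c)[2]/2,cv2.boundingRect(c)[1]+cv2.boundingRect(c)[3]/2]],30).round())
E
```

```text
247 231 [122. 116.  95.]
252 211 [155. 147. 120.]
263 215 [156. 147. 120.]
(222, 237, 54, 23) 291.0 [[450. -36.  30.]]
(268, 226, 19, 20) 230.0 [[ 481. -103.   30.]]
(233, 223, 30, 17) 248.5 [[490. -33.  30.]]
(239, 203, 29, 18) 265.0 [[538. -45.  30.]]
(277, 201, 18, 19) 220.0 [[ 543. -123.   30.]]
(245, 184, 30, 18) 269.0 [[585. -59.  30.]]
(219, 184, 16, 45) 142.5 [[551.  20.  30.]]
(244, 170, 66, 90) 1545.0 [[ 531. -101.   30.]]
```

All three candles and both tea lights are in place, with the third candle simply in shadow. I hand in.

```bash
python3 -c "
from workcell import order
print(order.finish_job())"
```

```text
the job is handed in; nothing more can be done
None
```

The job is handed in after about 43 s: the stubs are in the shut box, the dish is back on its mat with both tea lights and all three new candles, and the pump and votive are undisturbed; I viewed 15 pictures, one over the limit of 14.

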